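# Roll the cast bar into the V-saddle

## Robot

A 7-joint arm with a two-finger parallel gripper is mounted at the origin on the work surface. World frame = base frame: x ahead of the robot, y to its left, z up, the work surface at z = 0. Lengths are in m, angles in rad, forces in N, time in s.
With the tool pointing down it reaches from about 0.375 to 0.925 m from the base axis. Payload 3.1 kg.
Tool frame: the origin (TCP) lies on the centre line of the jaws, within the pads' length; the fingertips stand tip_reach ahead of it and the grasp point (between the pads) lies 3 mm ahead of it (tip_reach is the distance from the TCP to the fingertips, in m); z points along the fingers, y is the line along which they close (so a half turn about z gives the same grasp; the last joint's range is limited). The gripper opens to 85 mm and grips with 20 to 120 N. Pads are 22 mm wide; open, the fingers measure 114 mm over their backs; the gripper's body (76 mm by 85 mm) begins 54 mm behind the grasp point. The pads swing forward as they close: fully open they stand 13 mm farther back than shut.
Start: joints at [-1.265, 0.383, 0.044, 1.598, -0.018, 1.161, -0.05], TCP at [0.255, 0.598, 0.253] pointing down, gripper open.
Joint ranges: [-2.61, 2.61], [-0.41, 2.15], [-1.48, 1.57], [0, 2.5], [-1.57, 4.71], [0.05, 1.97], [-2.85, 2.85]. Speed limits (rad/s): [2.79, 2.79, 3.14, 3.14, 3.14, 3.14, 3.14].

## Interface

Orientations are given as [roll, pitch, yaw] about the fixed x, y, z axes, in that order (R = Rz(yaw) Ry(pitch) Rx(roll)).
In Python, from bench import state, grab_frame, sign_off, tip_reach gives the robot as it stands.
- The arm moves only by the shell command python3 -m pendant 'ROWS' [OPENING] [FORCE]. ROWS is JSON, a list of rows, each a list of 4 numbers: the shift along the tool's x, y, z in m, then the turn about the tool's z in rad. A call has exactly 10 rows; each row shifts and turns the commanded pose from where the row before left it, along the tool's axes as they then stand; what a row does not reach is not made up. A row lasts 1/10 s, in which the tool goes at most 50 mm and 8.59 degrees, less where a joint would pass 70% of its speed; a pose out of reach is approached as far as the arm can. A call is refused whole if a number of a shift passes 0.05 or a number of a turn 0.15, either way. A call with a gripper value outside its range is refused whole. OPENING is the finger opening in m, from 0 to 0.0854, set as the call begins (- or left out, the last holds). The fingers move at their own pace and stop on an object; FORCE is the grip in N (left out, the last holds). Time passes only in rows, so rows that do not move let the fingers close, or fill a call up. It gives the time, the measured TCP pose, the force, the opening and the grip force at its end, in the units of the state.
- state(): the state, without advancing time (a new reading comes with each control period).
- grab_frame(name): name is "scene" or "top"; returns a dict with "img" (480x640x3 uint8, red, green, blue), "depth" (480x640 float32, m along the optical axis (not along the pixel's ray), 0 where there is no reading), "fx", "fy", "cx", "cy" (pixels), "k1" (the pictures are not rectified: a ray, as slopes to the right and down, at radius r is drawn at 1 + k1 r^2 times it, then the intrinsics apply), "world_to_cam" (4x4, takes a point from world to camera coordinates). Camera axes: x right, y up, looking along -z (the intrinsics and any distortion apply to the point x, -y, -z); pixel columns grow to the right and rows downward; lengths in m; the calibration is good to about 2 mm. A picture is of the moment at which its call begins.
- sign_off(): hands the job in; it is judged then, once.
The state is a dict: "time_s": time; "qpos": joint angles; "joint_velocities": joint speeds; "effort": joint torques, N m; "position": TCP position; "orientation": TCP orientation; "ft_force": force on the tool from outside, world axes, zero at the start; "wrist_torque": the same for the moment, N m; "width": finger opening in m; "finger_force": force on a finger pad.
Only numpy, scipy, OpenCV 4.12 (cv2) and the standard library are available. Lean on these libraries where they do the work, as an engineer would, in place of code of your own. Each camera call takes 0.05 s, during which the arm holds its last target. There are 200 camera calls.

## Task

On the casting bench two round aluminium bars lie on either side of a low steel V-saddle with a ramp at each side. With the fingertips only, push against the side of the thicker bar so that it rolls along the bench, up the ramp and down into the V, where it must rest square in the groove and stick out past the saddle at both ends, and leave it there. Do not pick the bar up, and leave the thinner bar and everything else on the bench where it is.

Things in the scene. Friction and masses are not known exactly. Their poses are not given: they have to be found in the camera images.
- thick_bar: the thicker bar, plain cast aluminium, 36 mm diameter, 180 mm long, 0.39 to 0.61 kg, smooth and oily (friction about 0.35), free to roll. Origin at its middle on its axis (18 mm up while on the bench); x along the bar, y and z turn as it rolls. Starts on either side of the saddle, its middle 155 to 200 mm from the groove, up to 0.17 rad out of parallel and 14 mm off centre along it
- thin_bar: the thinner round bar, same aluminium, 24 mm diameter, 180 mm long, 0.22 kg, lying on the other side of the saddle; to be left alone. Origin at its middle on its axis; x along the bar
- saddle: fixed steel V-saddle, 110 mm wide along the groove. Origin on the bench under the groove's middle; x along the groove, y across it (rolling direction), z up. From each foot (y = +-106 mm, height 0) a flat 11-degree ramp rises to an 18 mm high crest at y = +-16 mm; between the crests is a 90-degree V, bottom line at y = 0, 2 mm up
- seat (a point): point on the saddle where the middle of the thick bar's axis lies when it is seated: over the middle of the groove, 27.5 mm above the bench (on a crest the axis is 36 mm above the bench). Axes as the saddle's
- bowl_a: shallow steel bowl, 140 mm across, 55 mm high; a bystander to be left alone. Origin: centre of its underside
- bowl_b: shallow steel bowl, 120 mm across, 50 mm high; a bystander to be left alone. Origin: centre of its underside
- mould: open dark iron ingot mould, 160 x 60 mm, 45 mm high; a bystander to be left alone. Origin: centre of its underside
- crucible: small clay crucible, 52 mm across, 50 mm high; a bystander to be left alone. Origin: centre of its underside
- plug: stepped brass plug standing upright, 30 mm across, 42 mm high; a bystander to be left alone. Origin: centre of its underside
- hammer: hammer lying on the bench, about 260 mm long, 26 mm high; a bystander to be left alone. Origin: on the bench under the handle's length, head 117 mm from it along its x
- scrap: aluminium offcut, 50 x 35 mm, 25 mm high; a bystander to be left alone. Origin: centre of its underside

How it is judged:
By the outcome, as a careful person would: the job done as asked, in the order asked, and still so for the second after the job is handed in, with the robot touching nothing.
It also fails if it takes over 45 s, if anything falls off the work surface, if the arm or the gripper's body presses on something with over 40 N, if the wrist force passes 120 N, or if a joint passes its speed limit or range.

## Working session

There is one attempt and no reset: what is moved stays moved. The work goes in short steps, Python scripts to look and compute and a shell command to move; the robot and the scene stay as the last step left them, time stands still between calls to the robot, and variables do not carry over. Pictures are saved under pics/ and viewed, at most 10 in all, crops included, and the job is handed in when it is done.

```bash
ls; mkdir -p pics; cat > h.py <<'E'
import numpy as np, cv2
from bench import state, grab_frame, sign_off, tip_reach
def cast(f,uv,z):
    """pixels -> world points on plane z"""
    M=np.array(f["world_to_cam"]);R,t=M[:3,:3],M[:3,3]
    uv=np.atleast_2d(np.array(uv,float))
    d=np.c_[(uv[:,0]-f["cx"])/f["fx"],(uv[:,1]-f["cy"])/f["fy"]]
    s=d.copy()
    for _ in range(10): s=d/(1+f["k1"]*(s**2).sum(1,keepdims=True))
    r=np.c_[s[:,0],-s[:,1],-np.ones(len(s))]@R
    c=-R.T@t
    return c+r*((z-c[2])/r[:,2])[:,None]
def points(f):
    """world point map from depth"""
    v,u=np.mgrid[:480,:640]
    M=np.array(f["world_to_cam"]);R,t=M[:3,:3],M[:3,3]
    d=np.c_[(u.ravel()-f["cx"])/f["fx"],(v.ravel()-f["cy"])/f["fy"]]
    s=d.copy()
    for _ in range(10): s=d/(1+f["k1"]*(s**2).sum(1,keepdims=True))
    D=f["depth"].ravel()[:,None]
    p=(np.c_[s[:,0],-s[:,1],-np.ones(len(s))]*D-t)@R
    return p.reshape(480,640,3)
E
python3 - <<'E'
from h import *
s=state();print(s,tip_reach() if callable(tip_reach) else tip_reach)
for n in("top","scene"):
    f=grab_frame(n);cv2.imwrite(f"pics/{n}0.png",f["img"][...,::-1]);np.savez(f"{n}0.npz",**f)
    print({k:f[k] for k in("fx","k1","world_to_cam")})
E
```

```text
pics
{'time_s': 0.0, 'qpos': array([-1.264805  ,  0.38385829,  0.04384488,  1.59958763, -0.01789465,
        1.16121468, -0.04989683]), 'joint_velocities': array([ 0.0004212 ,  0.00122305,  0.00325843, -0.00040394, -0.00186432,
        0.00019141, -0.00103834]), 'effort': array([ 4.36385938e-05, -4.33468544e+01,  1.02449823e+00, -2.49509490e+01,
        1.05171520e-02,  1.14613131e-02, -3.73621816e-06]), 'position': array([0.25504853, 0.59689672, 0.2518659 ]), 'orientation': array([-3.13892173e+00,  1.53547866e-04,  2.73787625e+00]), 'ft_force': array([-0.83164156, -0.10013068, -0.0649663 ]), 'wrist_torque': array([0.01139318, 0.00360456, 0.00190103]), 'finger_force': 0.0, 'width': 0.08526186466542035} 0.022
{'fx': 477.9556015185355, 'k1': -0.06225793419677298, 'world_to_cam': array([[-0.02272574, -0.99971937,  0.00668751,  0.06287729],
       [ 0.98910766, -0.02151045,  0.14561365, -0.5118672 ],
       [-0.14542894,  0.00992384,  0.98931893, -1.45587856],
       [ 0.        ,  0.        ,  0.        ,  1.        ]])}
{'fx': 566.5974935176404, 'k1': -0.14025198844233128, 'world_to_cam': array([[ 0.28445016,  0.95860411,  0.01289461, -0.20910697],
       [-0.56097614,  0.15552327,  0.8130918 ,  0.24320671],
       [ 0.77742773, -0.23851766,  0.58199265, -1.72987679],
       [ 0.        ,  0.        ,  0.        ,  1.        ]])}
```

View pics/top0.png

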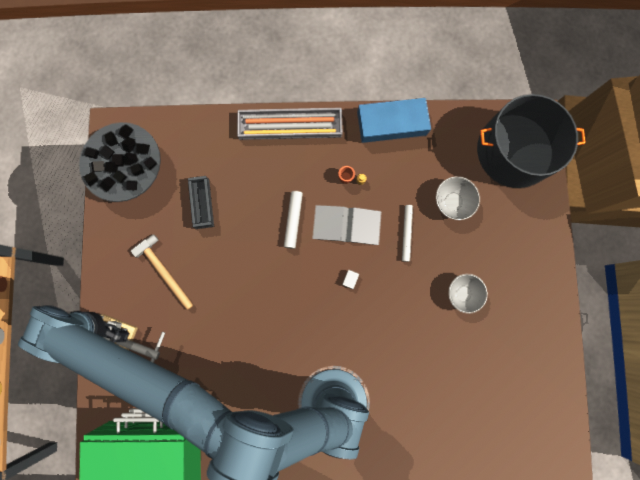

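View pics/scene0.png

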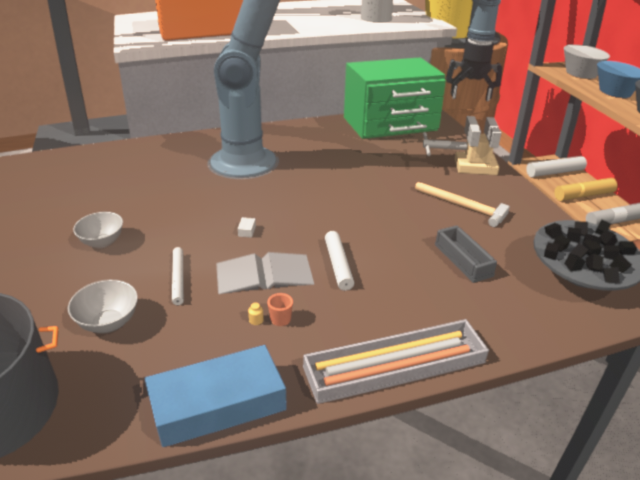

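The top view shows the thick bar at about (293,220), the saddle at (348,224) and the thin bar at (407,233). The scrap is at (350,279), the crucible at (346,174) and the plug at (363,178). Image up is +x and left is +y, so the thick bar has to roll towards −y.

```bash
cat >> h.py <<'E'
def bar(f,box,z,thr=150):
    """largest bright blob in box (u0,v0,u1,v1); silhouette centre-line ends cast on plane z"""
    im=f["img"].astype(int);m=((im.min(2)>thr)&(im.max(2)-im.min(2)<30)).astype(np.uint8)
    k=np.zeros_like(m);u0,v0,u1,v1=box;k[v0:v1,u0:u1]=1
    c=max(cv2.findContours(m*k,cv2.RETR_EXTERNAL,cv2.CHAIN_APPROX_NONE)[0],key=cv2.contourArea)
    b=cv2.boxPoints(cv2.minAreaRect(c))
    return c[:,0],b
def ends(P):
    P=P[:, :2]
    if np.linalg.norm(P[1]-P[0])>np.linalg.norm(P[2]-P[1]): P=np.roll(P,-1,0)
    a,b=(P[0]+P[1])/2,(P[2]+P[3])/2
    if a[0]>b[0]:a,b=b,a
    d=b-a
    return dict(mid=(a+b)/2,len=np.linalg.norm(d),yaw=np.arctan2(d[1],d[0]),wid=np.linalg.norm(P[1]-P[0]))
E
python3 - <<'E'
from h import *
f=dict(np.load("top0.npz"))
P=points(f)
for n,box,z in(("thick",(275,180,310,260),.018),("thin",(395,195,420,270),.012),("saddle",(310,195,388,255),.009)):
    c,b=bar(f,box,z,110 if n=="saddle" else 150);print(n,ends(cast(f,b,z)))
    q=P[c[:,1].min():c[:,1].max(),c[:,0].min():c[:,0].max()].reshape(-1,3)
    print(' depth z',np.percentile(q[:,2],[1,50,99]))
# saddle by depth
q=P[195:255,308:390].reshape(-1,3);h=q[q[:,2]>.006]
r=cv2.minAreaRect((h[:,:2]*1000).astype(np.float32));print("saddle depth",ends(cv2.boxPoints(r)/1000))
t=q[q[:,2]>.0135];print(t[:,:2].mean(0),len(t))
# scrap, crucible, plug
for n,box in(("scrap",(338,265,365,293)),("cruc",(333,160,358,186)),("plug",(356,172,370,188)),("mould",(185,170,215,232)),("bowla",(430,170,485,225))):
    u0,v0,u1,v1=box;q=P[v0:v1,u0:u1].reshape(-1,3);q=q[q[:,2]>.012];print(n,q.min(0).round(3),q.max(0).round(3))
q=P[180:260,275:310].reshape(-1,3);q=q[q[:,2]>.027];d=np.linalg.svd(q[:,:2]-q[:,:2].mean(0),full_matrices=False)[2][0];print("thick depth",q[:,:2].mean(0),np.arctan2(d[1],d[0]),q[:,2].max())
E
```

```text
thick {'mid': array([0.56805724, 0.11231389]), 'len': np.float64(0.18130196498344528), 'yaw': np.float64(-0.14719047385146736), 'wid': np.float64(0.033108807328691967)}
 depth z [-0.0073555   0.02909145  0.04268358]
thin {'mid': array([ 0.51706764, -0.25186359]), 'len': np.float64(0.17904840041589332), 'yaw': np.float64(-0.11378479559346544), 'wid': np.float64(0.021387578646591035)}
 depth z [-0.00547686  0.0195106   0.12047185]
saddle {'mid': array([ 0.55463341, -0.00576095]), 'len': np.float64(0.11092423826605584), 'yaw': np.float64(-0.12176154994169974), 'wid': np.float64(0.10833513106430533)}
 depth z [-0.00513011  0.00704534  0.02177576]
saddle depth {'mid': array([ 0.47051203, -0.06084449], dtype=float32), 'len': np.float32(0.34820718), 'yaw': np.float32(0.0032537156), 'wid': np.float32(0.2554174)}
[ 0.54001153 -0.05422079] 498
scrap [ 0.296 -0.083  0.015] [0.4   0.066 1.514]
cruc [ 0.296 -0.094  0.012] [0.729 0.066 1.514]
plug [ 0.296 -0.119  0.015] [0.707 0.066 1.514]
mould [0.296 0.066 0.012] [0.711 0.445 1.514]
bowla [ 0.296 -0.477  0.012] [0.687 0.066 1.514]
thick depth [0.55745313 0.11189023] -0.024818253229164325 1.5144425805036636
```

```bash
python3 - <<'E'
from h import *
f=dict(np.load("top0.npz"))
im=f["img"].astype(int);m=((im.min(2)>85)&(im.max(2)-im.min(2)<25))
k=np.zeros_like(m);k[195:255,308:390]=1
v,u=np.nonzero(m&k);hull=cv2.convexHull(np.c_[u,v].astype(np.int32))
b=cv2.boxPoints(cv2.minAreaRect(hull.astype(np.float32)));
b4=cv2.approxPolyN(hull,4)[0] if hasattr(cv2,"approxPolyN") else b
print(b,b4)
C=cast(f,b,0);print("box",C.mean(0),[np.linalg.norm(C[i]-C[i-1]).round(4) for i in range(4)])
C=cast(f,b4,0);print("poly",C.round(3),C.mean(0),[np.linalg.norm(C[i]-C[i-1]).round(4) for i in range(4)])
P=points(f);ok=f["depth"]>0
q=P[m&k&ok];
t=q[(q[:,2]>.010)&(q[:,2]<.03)];print("depth mid",q.mean(0),len(q))
# dark groove line
s=(P[...,2]);
for n,box in(("scrap",(338,265,365,293)),("cruc",(333,160,358,186)),("plug",(356,172,370,188)),("mould",(185,170,215,232))):
    u0,v0,u1,v1=box;w=P[v0:v1,u0:u1][ok[v0:v1,u0:u1]];w=w[w[:,2]>.014];print(n,np.percentile(w,2,0).round(3),np.percentile(w,98,0).round(3))
big=cv2.resize(f["img"][160:300,270:430],None,fx=5,fy=4.28,interpolation=cv2.INTER_CUBIC);cv2.imwrite("pics/crop.png",big[...,::-1])
# scene view cross-check of thick bar
g=dict(np.load("scene0.npz"));c,b=bar(g,(315,220,365,300),.018,130);print("scene thick",ends(cast(g,b,.018)))
E
```

```text
[[312.40717 238.28369]
 [315.6411  204.00388]
 [381.0028  210.17007]
 [377.76886 244.44989]] [[378 244]
 [312 238]
 [316 202]
 [380 211]]
box [ 0.54961201 -0.05807205  0.        ] [np.float64(0.2101), np.float64(0.1124), np.float64(0.2124), np.float64(0.1125)]
poly [[ 0.483 -0.156  0.   ]
 [ 0.507  0.055  0.   ]
 [ 0.624  0.039  0.   ]
 [ 0.59  -0.167  0.   ]] [ 0.55118852 -0.05743802  0.        ] [np.float64(0.1079), np.float64(0.2121), np.float64(0.1183), np.float64(0.209)]
depth mid [ 0.54762844 -0.05714363  0.00825391] 2211
scrap [ 0.347 -0.08   0.017] [ 0.397 -0.039  0.03 ]
cruc [ 0.681 -0.093  0.015] [ 0.728 -0.032  0.054]
plug [ 0.679 -0.119  0.017] [ 0.707 -0.092  0.046]
mould [0.547 0.372 0.015] [0.705 0.441 0.049]
scene thick {'mid': array([0.56184128, 0.11681796]), 'len': np.float64(0.22026928918520383), 'yaw': np.float64(-0.1396369373456631), 'wid': np.float64(0.04272602782408504)}
```

View pics/crop.png

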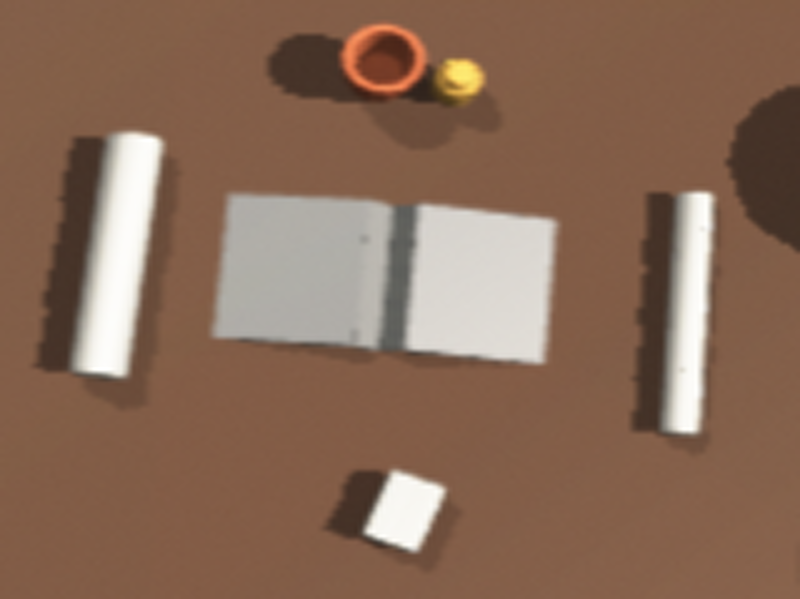

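Measured poses:
- **Saddle:** about (0.549, −0.057), yaw −0.117.
- **Thick bar:** (0.568, 0.112), yaw −0.147, 0.170 m from the groove, with almost no offset along it.

I'll put the open fingers behind the bar, with tool y along its axis, and push towards −tool x.

```bash
python3 -m pendant '[[-0.023,-0.0134,0.005,0],[-0.023,-0.0134,0.005,0],[-0.023,-0.0134,0.005,0],[-0.023,-0.0134,0.005,0],[-0.023,-0.0134,0.005,0],[-0.023,-0.0134,0.005,0],[-0.023,-0.0134,0.005,0],[-0.023,-0.0134,0.005,0],[-0.023,-0.0134,0.005,0],[-0.023,-0.0134,0.005,0]]' 0.085
python3 -m pendant '[[-0.023,-0.0134,0.005,0],[-0.023,-0.0134,0.005,0],[-0.023,-0.0134,0.005,0],[-0.023,-0.0134,0.005,0],[-0.023,-0.0134,0.005,0],[-0.023,-0.0134,0.005,0],[-0.023,-0.0134,0.005,0],[-0.023,-0.0134,0.005,0],[-0.023,-0.0134,0.005,0],[-0.023,-0.0134,0.005,0]]'
python3 -m pendant '[[0,0,0,0.1314],[0,0,0,0.1314],[0,0,0,0.1314],[0,0,0,0.1314],[0,0,0,0.1314],[0,0,0,0.1314],[0,0,0,0.1314],[0,0,0,0.1314],[0,0,0,0.1314],[0,0,0,0.1314]]'; python3 -c "
from h import *
s=state();print(s['position'],s['orientation'],s['qpos'],s['ft_force'],tip_reach)"
```

```text
time_s: 1.1
position: [0.4144, 0.3829, 0.2025]
orientation: [-3.141, -0.0, 2.738]
ft_force: [0.0, -0.1, -0.3]
width: 0.085
finger_force: 0.0
time_s: 2.1
position: [0.5732, 0.1696, 0.1525]
orientation: [-3.141, -0.001, 2.738]
ft_force: [-0.2, 0.2, 0.4]
width: 0.0853
finger_force: 0.0
time_s: 3.1
position: [0.5725, 0.1706, 0.1527]
orientation: [-3.14, 0.001, 1.419]
ft_force: [0.4, 0.4, -0.7]
width: 0.085
finger_force: 0.0
[0.57252388 0.17055783 0.15268017] [-3.14048594e+00  5.75978037e-04  1.41866878e+00] [-0.79139972  0.43393238  0.53424875  1.83322667 -0.26681038  0.94732766
 -0.2923488 ] [ 0.3630019   0.37543986 -0.74046462] 0.022
```

```bash
python3 -m pendant '[[0,0.004,0.0118,-0.005],[0,0,0.0118,0],[0,0,0.0118,0],[0,0,0.0118,0],[0,0,0.0118,0],[0,0,0.0118,0],[0,0,0.0118,0],[0,0,0.0118,0],[0,0,0.0118,0],[0,0,0.0118,0]]'; python3 -c "
from h import *
print(tip_reach)
f=grab_frame('scene');cv2.imwrite('pics/s1.png',cv2.resize(f['img'][140:310,230:430],None,fx=4,fy=3.5,interpolation=2)[:,:,::-1])"
```

```text
time_s: 4.1
position: [0.5771, 0.17, 0.0343]
orientation: [3.141, -0.0, 1.429]
ft_force: [0.6, 0.5, 0.2]
width: 0.085
finger_force: 0.0
0.022
```

View pics/s1.png

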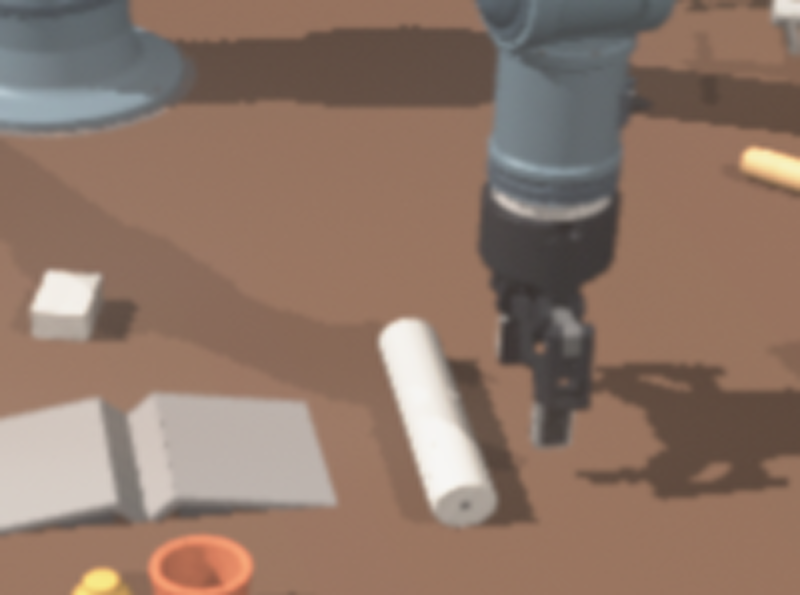

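The near fingertip bottom is at crop (552,443), which is full-image pixel (368,266.6). I'll work out its height from the finger's known position.

```bash
python3 -c "
from h import *
f=dict(np.load('scene0.npz'))
for z in (0,.01,.02,.03):print(z,cast(f,[[368,266.6]],z).round(4))"
```

```text
0 [[ 0.5899  0.1825 -0.    ]]
0.01 [[0.6016 0.1772 0.01  ]]
0.02 [[0.6133 0.1719 0.02  ]]
0.03 [[0.6251 0.1665 0.03  ]]
```

The open tips sit only about 9 mm ahead of the TCP, so they are at about 25 mm. I'll go 15 mm lower, then move in to the bar.

```bash
python3 -m pendant '[[0,0,0.003,0],[0,0,0.003,0],[0,0,0.003,0],[0,0,0.003,0],[0,0,0.003,0],[0,0,0,0],[-0.004,0,0,0],[-0.004,0,0,0],[-0.004,0,0,0],[-0.004,0,0,0]]'
python3 -m pendant '[[-0.004,0,0,-0.003],[-0.004,0,0,-0.003],[-0.004,0,0,-0.003],[-0.004,0,0,-0.003],[-0.004,0,0,-0.003],[-0.004,0,0,0],[-0.004,0,0,0],[-0.004,0,0,0],[-0.003,0,0,0],[-0.001,0,0,0]]'
python3 - <<'E'
from h import *
f=grab_frame('top');cv2.imwrite('pics/t2.png',cv2.resize(f['img'][160:300,270:430],None,fx=5,fy=4.28,interpolation=2)[:,:,::-1])
E
```

```text
time_s: 5.15
position: [0.5748, 0.1534, 0.0204]
orientation: [3.141, 0.0, 1.428]
ft_force: [0.2, 0.2, 1.3]
width: 0.0852
finger_force: 0.0
time_s: 6.15
position: [0.57, 0.1177, 0.0202]
orientation: [-3.141, 0.0, 1.443]
ft_force: [-0.7, -1.2, 0.4]
width: 0.085
finger_force: 0.0
```

View pics/t2.png

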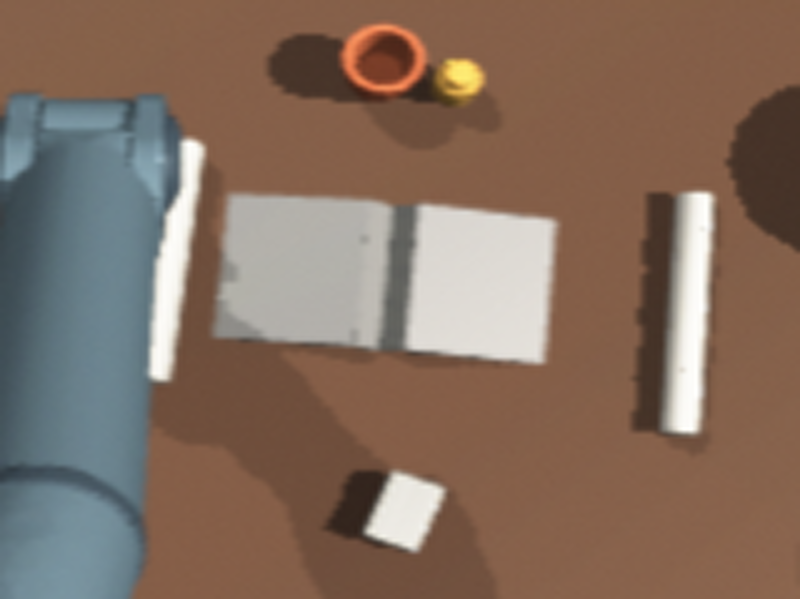

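The bar is in contact and parallel to the fingers; its leading edge runs from crop (204,142) to (172,380). I'll push it on and up the ramp, raising the tool to follow the slope.

```bash
python3 -m pendant '[[-0.004,0,0,-0.002],[-0.004,0,0,-0.002],[-0.004,0,0,-0.002],[-0.004,0,0,-0.002],[-0.004,0,0,-0.002],[-0.004,0,0,0],[-0.004,0,0,0],[-0.004,0,0,0],[-0.004,0,0,0],[-0.004,0,0,0]]'
python3 -m pendant '[[-0.004,0,0,0],[-0.004,0,0,0],[-0.004,0,0,0],[-0.004,0,-0.0008,0],[-0.004,0,-0.0008,0],[-0.004,0,-0.0008,0],[-0.004,0,-0.0008,0],[-0.004,0,-0.0008,0],[-0.004,0,-0.0008,0],[-0.004,0,-0.0008,0]]'
python3 - <<'E'
from h import *
f=grab_frame('scene');cv2.imwrite('pics/s3.png',cv2.resize(f['img'][140:310,200:400],None,fx=4,fy=3.5,interpolation=2)[:,:,::-1])
E
```

```text
time_s: 7.2
position: [0.5652, 0.0785, 0.0203]
orientation: [3.142, -0.0, 1.454]
ft_force: [0.8, 0.8, -0.2]
width: 0.0849
finger_force: 0.6
time_s: 8.2
position: [0.5605, 0.0387, 0.0259]
orientation: [-3.142, -0.0, 1.454]
ft_force: [0.6, 2.9, 1.3]
width: 0.085
finger_force: 1.5
```

View pics/s3.png

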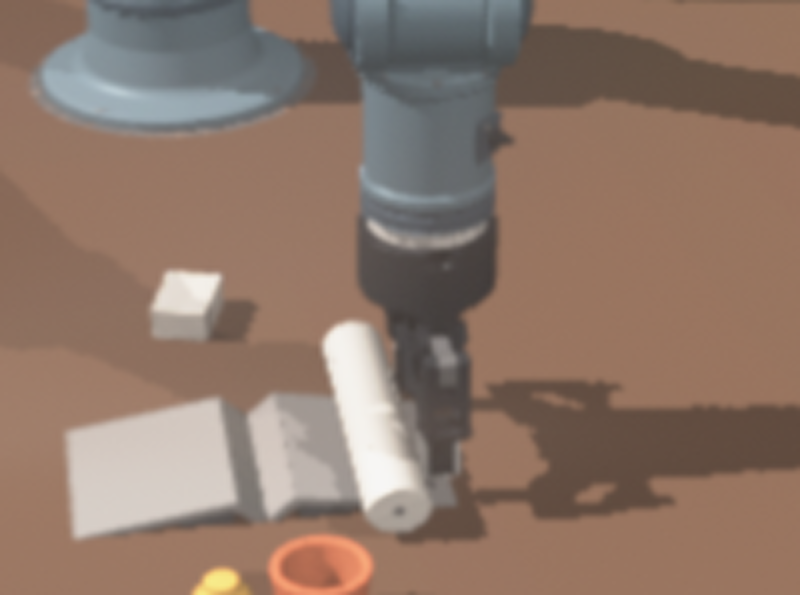

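The bar is on the ramp, square, with the fingers behind it at crop (440,460). I'll carry on to the crest.

```bash
python3 -m pendant '[[-0.004,0,-0.0008,0],[-0.004,0,-0.0008,0],[-0.004,0,-0.0008,0],[-0.004,0,-0.0008,0],[-0.004,0,-0.0008,0],[-0.004,0,-0.0008,0],[-0.004,0,-0.0008,0],[-0.004,0,-0.0008,0],[-0.003,0,-0.0006,0],[-0.003,0,-0.0006,0]]'
python3 -m pendant '[[-0.002,0,-0.0004,0],[-0.002,0,-0.0004,0],[-0.002,0,-0.0004,0],[-0.002,0,-0.0004,0],[-0.002,0,-0.0004,0],[-0.002,0,-0.0004,0],[-0.002,0,0,0],[-0.002,0,0,0],[0,0,0,0],[0,0,0,0]]'
python3 - <<'E'
from h import *
f=grab_frame('scene');cv2.imwrite('pics/s4.png',cv2.resize(f['img'][140:310,200:400],None,fx=4,fy=3.5,interpolation=2)[:,:,::-1])
E
```

```text
time_s: 9.25
position: [0.5561, 0.001, 0.0335]
orientation: [-3.142, 0.0, 1.454]
ft_force: [1.1, 3.4, 1.7]
width: 0.0853
finger_force: 1.5
time_s: 10.25
position: [0.5539, -0.0156, 0.0356]
orientation: [-3.141, 0.001, 1.453]
ft_force: [-0.6, -0.1, -0.5]
width: 0.0853
finger_force: 0.0
```

View pics/s4.png

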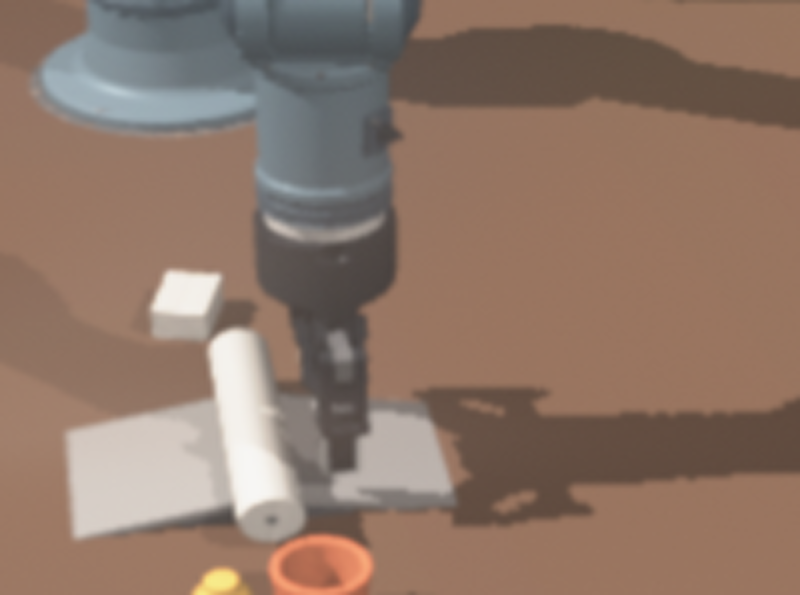

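The bar has dropped into the V, with its near end at crop (270,520), and the contact force is zero. I'll back off, lift and check it.

```bash
python3 -m pendant '[[0.004,0,-0.001,0],[0.008,0,-0.002,0],[0.01,0,-0.004,0],[0.01,0,-0.01,0],[0.015,0,-0.015,0],[0.02,0,-0.02,0],[0.02,0,-0.02,0],[0.02,0,-0.02,0],[0.02,0,-0.02,0],[0.02,0,-0.01,0]]'
python3 -m pendant '[[0.025,0,0,0],[0.025,0,0,0],[0.025,0,0,0],[0.025,0,0,0],[0.02,0,0,0],[0.01,0,0,0],[0,0,0,0],[0,0,0,0],[0,0,0,0],[0,0,0,0]]'
python3 - <<'E'
from h import *
f=grab_frame('top');g=dict(np.load("top0.npz"))
c,b=bar(f,(336,180,362,270),.0275,215);e=ends(cast(f,b,.0275));print(e)
a=-.117;d=e['mid']-[.549,-.057];print("saddle frame",d@[np.cos(a),np.sin(a)],d@[-np.sin(a),np.cos(a)],e['yaw']-a)
for n,box in(("thin",(395,195,420,270)),("scrap",(338,265,365,293))):
    print(n,*[ends(cast(q,bar(q,box,0)[1],.012))['mid'] for q in(g,f)])
cv2.imwrite('pics/t5.png',cv2.resize(f['img'][160:300,270:430],None,fx=5,fy=4.28,interpolation=2)[:,:,::-1])
h=grab_frame('scene');cv2.imwrite('pics/s5.png',cv2.resize(h['img'][180:310,200:360],None,fx=5,fy=4.5,interpolation=2)[:,:,::-1])
E
```

```text
time_s: 11.3
position: [0.5727, 0.1338, 0.161]
orientation: [3.138, -0.002, 1.455]
ft_force: [0.9, -0.6, -1.0]
width: 0.0849
finger_force: 0.0
time_s: 12.3
position: [0.5869, 0.2584, 0.1579]
orientation: [-3.142, 0.001, 1.451]
ft_force: [0.5, -0.3, -0.3]
width: 0.0851
finger_force: 0.0
{'mid': array([ 0.54632689, -0.06354035]), 'len': np.float64(0.17998754945476245), 'yaw': np.float64(-0.1275799956795794), 'wid': np.float64(0.02492959564891311)}
saddle frame -0.0018913592415102862 -0.006807679247826607 -0.010579995679579388
thin [ 0.51706764 -0.25186359] [ 0.51706764 -0.25186359]
scrap [ 0.37339458 -0.06347595] [ 0.37339458 -0.06347595]
```

View pics/t5.png

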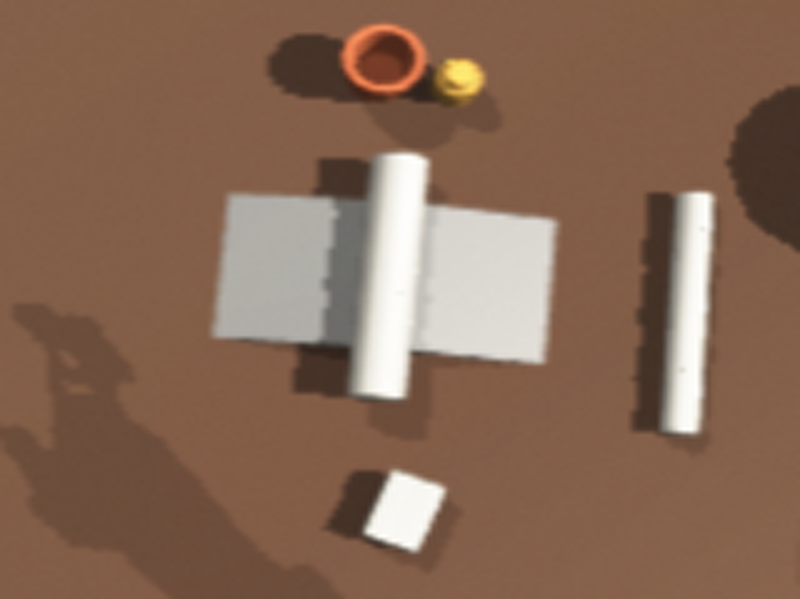

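View pics/s5.png

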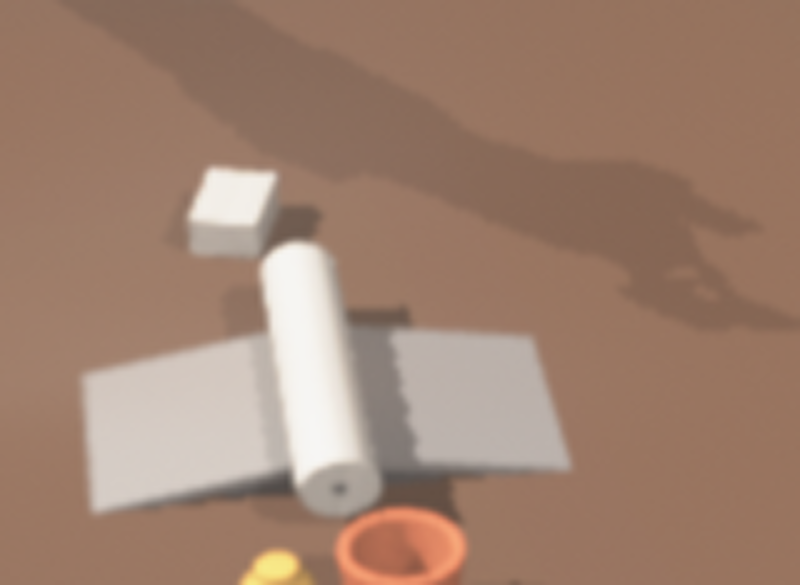

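Both views show the bar square in the groove, sticking out at both ends: top crop (400,155) and (380,395). The thin bar and scrap measure exactly where they were, and the crucible and plug look unmoved.

```bash
python3 -c "
from h import *
print(sign_off())"
```

```text
the job is handed in; nothing more can be done
None
```

The thick bar was rolled up the ramp and rests square in the V, about 2 mm off centre along the groove and sticking out at both ends; nothing else on the bench was touched, and the job was handed in at about 12.4 s.

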